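Fill the pot carrier and lift it level

ROBOT

A 6-joint arm with a two-finger parallel gripper is mounted at the origin on the work surface. World frame = base frame: x ahead of the robot, y to its left, z up, the work surface at z = 0. Lengths are in m, angles in rad, forces in N, time in s.
With the tool pointing down it reaches from about 0.275 to 0.825 m from the base axis. Payload 4.9 kg.
Tool frame: the origin (TCP) lies midway between the tips of the shut fingers; the grasp point (between the pads) lies 19 mm behind it (bot.grip_depth is the distance from the TCP to the grasp point, in m); z points along the fingers, y is the line along which they close (so a half turn about z gives the same grasp; the last joint's range is limited). The gripper opens to 85 mm and grips with 20 to 120 N. Pads are 22 mm wide; open, the fingers measure 114 mm over their backs; the gripper's body (76 mm by 85 mm) begins 54 mm behind the grasp point. The pads swing forward as they close: fully open they stand 13 mm farther back than shut.
Start: joints at [0.99, 0.326, -0.193, 1.052, 0, 1.437], TCP at [0.238, 0.496, 0.231] pointing down, gripper open.
Joint ranges: [-2.65, 2.65], [-0.97, 1.79], [-1.3, 1.35], [-1.93, 2.1], [-1.47, 1.37], [-3.14, 3.14]. Speed limits (rad/s): [2.57, 2.57, 3.14, 3.14, 3.14, 3.14].

INTERFACE

Orientations are given as a unit quaternion [w, x, y, z].
In Python, from cell import bot gives the robot as it stands. Calls block until the motion is done:
- bot.move_pose(position, orientation): joint-space move of the TCP to a pose.
- bot.move_linear(position, speed=0.15, rotation=None, until_force=None): straight line of the TCP; rotation=None keeps the orientation; speed is the mean speed in m/s. With until_force (N) it stops when the force on the tool has changed by that much, and returns True; else False.
- bot.goto_joints(angles): joint-space move.
- bot.set_gripper(opening, grasp_force=None): opening from 0.0 (shut) to 1.0 (fully open); grasp_force is the grip in N (None keeps the last); returns when the fingers have stopped.
- bot.wait(seconds).
- bot.solve_ik(position, orientation): joint angles nearest the present ones, or None.
- bot.camera(name): name is "scene" or "top" or "wrist"; returns the picture (384x512x3 uint8, red, green, blue); there is no depth.
- bot.calibration(name): a dict with "mtx" (3x3 intrinsics, pixels), "extrinsics" (4x4, takes a point from world to camera coordinates); the wrist camera has in their place "hand_eye" (4x4, takes a point from camera to tool coordinates, whose origin is the TCP and whose axes are the flange's). Camera axes: x right, y down, z forward; pixel columns grow to the right and rows downward; lengths in m; the calibration is good to about 2 mm. A picture is of the moment at which its call begins: read the wrist's pose just before it. calibration takes no time and is no camera call.
A pose or a line that the arm cannot do raises bot.PlanningError and nothing moves.
- bot.close_job(): hands the job in; it is judged then, once.
Trained networks look in the newest picture that a camera, given by its name, has taken for a name from the list of things; names that differ only in an ending like _2 or _b are one class to them, and where a whole thing is asked for, a point or a joint stands for the part that bears it (a point fixed in the world has none). Each returns a list of dicts, best first, with "confidence" (0 to 1); they miss things now and then, are a little off and sometimes report something else, mostly with a low value. They report only what shows in the picture. A call takes as long as a camera call. They do not tell look-alikes from the thing itself.
- bot.search_frame(camera, thing): "bbox" ([left, top, width, height] in pixels, round what is visible of it).
Readings, each from a call of its own:
- bot.read_clock(): time.
- bot.read_joint_positions(): joint angles.
- bot.read_joint_vel(): joint speeds.
- bot.read_joint_efforts(): joint torques, N m.
- bot.read_position(): TCP position.
- bot.read_tool_rot(): TCP orientation.
- bot.read_ft_force(): force on the tool from outside, world axes, zero at the start.
- bot.read_moment(): the same for the moment, N m.
- bot.read_gripper_width(): opening from 0.0 (shut) to 1.0 (fully open).
- bot.read_finger_force(): force on a finger pad.
Only numpy, scipy, OpenCV 4.12 (cv2) and the standard library are available. Lean on these libraries where they do the work, as an engineer would, in place of code of your own. Each camera call takes 0.05 s, during which the arm holds its last target. There are 200 camera calls.

TASK

Stand the three loose terracotta pots upright in the three empty pockets of the grey carrying tray, so that the four pots make a neat two-by-two grid. Then take the tray by the grip bar on its central post, lift it straight up to at least 10 cm clear of the bench, keeping it level all the way, and finish while still holding it there, level and steady, with all four pots in their pockets. Leave the white jug, the trowel and the spanner where they are.

Things in the scene. Friction and masses are not known exactly. Their poses are not given: they have to be found in the camera images.
- tray: Loose grey plastic tray, 400 g, 198 mm square, 14 mm thick, lip 20 mm high; 2 x 2 square pockets 110 mm apart. A black central post (26 mm in tray x, 14 in y) carries a flat-sided grip bar, 60 mm long in x, 16 mm thick in y, 80 to 100 mm above the underside. Origin: centre of the underside, z up, x along the bar.
- tray_grip (a point): Centre of the tray's grip bar, 90 mm above the tray's underside; axes as the tray's. Pinch the bar here, closing along tray y.
- pocket0 (a point): Centre of the floor of one black-floored square pocket of the tray (46 x 46 mm opening, 8 mm deep; floor 6 mm above the tray's underside). In the tray's frame at (55, 55, 6) mm; axes as the tray's. One pot already stands in it at the start.
- pocket1 (a point): Centre of the floor of one black-floored square pocket of the tray (46 x 46 mm opening, 8 mm deep; floor 6 mm above the tray's underside). In the tray's frame at (55, -55, 6) mm; axes as the tray's. Empty at the start.
- pocket2 (a point): Centre of the floor of one black-floored square pocket of the tray (46 x 46 mm opening, 8 mm deep; floor 6 mm above the tray's underside). In the tray's frame at (-55, 55, 6) mm; axes as the tray's. Empty at the start.
- pocket3 (a point): Centre of the floor of one black-floored square pocket of the tray (46 x 46 mm opening, 8 mm deep; floor 6 mm above the tray's underside). In the tray's frame at (-55, -55, 6) mm; axes as the tray's. Empty at the start.
- pot0: Small empty terracotta flower pot, open top: foot 38 mm across, tapering out to 47 mm at 37 mm height, then an upright rim band 54 mm across from 37 to 55 mm height (grip it there); wall 4 mm, about 90 g. Origin: centre of its underside, z up. Stands at the start in pocket0 of the tray.
- pot1: Small empty terracotta flower pot, open top: foot 38 mm across, tapering out to 47 mm at 37 mm height, then an upright rim band 54 mm across from 37 to 55 mm height (grip it there); wall 4 mm, about 90 g. Origin: centre of its underside, z up. Stands at the start loose on the bench; any of the loose pots may go in any empty pocket.
- pot2: Small empty terracotta flower pot, open top: foot 38 mm across, tapering out to 47 mm at 37 mm height, then an upright rim band 54 mm across from 37 to 55 mm height (grip it there); wall 4 mm, about 90 g. Origin: centre of its underside, z up. Stands at the start loose on the bench; any of the loose pots may go in any empty pocket.
- pot3: Small empty terracotta flower pot, open top: foot 38 mm across, tapering out to 47 mm at 37 mm height, then an upright rim band 54 mm across from 37 to 55 mm height (grip it there); wall 4 mm, about 90 g. Origin: centre of its underside, z up. Stands at the start loose on the bench; any of the loose pots may go in any empty pocket.
- jug: White ceramic jug, 85 mm high, 68 mm across, with a loop handle reaching 57 mm from its axis along its +y. Stands on the bench among the pots' places. Origin: centre of its underside. Leave it alone.
- trowel: Garden trowel lying flat at the far side of the bench, 320 mm long along its x, steel blade 70 mm wide towards +x, wooden handle 28 mm thick towards -x. Origin: under the neck, about the middle. Leave it alone.
- spanner: Steel spanner lying flat at the far side of the bench, long side along its x. Origin: underside, about the middle. Leave it alone.
There are look-alikes about, which are no part of the job. What is shaped like the pot3 but yellow is not meant. What is shaped like the pot0 but green is not meant.

How it is judged:
On the way, in this order (a step that is already met when the one before it is completed fails the run):
1. a pot stands in each of the four pockets, let go, with the tray still on the bench (((distance between pot0 and pocket0 below 0.01 m and angle between the z axis of pot0 and the z axis of tray, either way round below 0.12 rad) or (distance between pot1 and pocket0 below 0.01 m and angle between the z axis of pot1 and the z axis of tray, either way round below 0.12 rad) or (distance between pot2 and pocket0 below 0.01 m and angle between the z axis of pot2 and the z axis of tray, either way round below 0.12 rad) or (distance between pot3 and pocket0 below 0.01 m and angle between the z axis of pot3 and the z axis of tray, either way round below 0.12 rad)) and ((distance between pot0 and pocket1 below 0.01 m and angle between the z axis of pot0 and the z axis of tray, either way round below 0.12 rad) or (distance between pot1 and pocket1 below 0.01 m and angle between the z axis of pot1 and the z axis of tray, either way round below 0.12 rad) or (distance between pot2 and pocket1 below 0.01 m and angle between the z axis of pot2 and the z axis of tray, either way round below 0.12 rad) or (distance between pot3 and pocket1 below 0.01 m and angle between the z axis of pot3 and the z axis of tray, either way round below 0.12 rad)) and ((distance between pot0 and pocket2 below 0.01 m and angle between the z axis of pot0 and the z axis of tray, either way round below 0.12 rad) or (distance between pot1 and pocket2 below 0.01 m and angle between the z axis of pot1 and the z axis of tray, either way round below 0.12 rad) or (distance between pot2 and pocket2 below 0.01 m and angle between the z axis of pot2 and the z axis of tray, either way round below 0.12 rad) or (distance between pot3 and pocket2 below 0.01 m and angle between the z axis of pot3 and the z axis of tray, either way round below 0.12 rad)) and ((distance between pot0 and pocket3 below 0.01 m and angle between the z axis of pot0 and the z axis of tray, either way round below 0.12 rad) or (distance between pot1 and pocket3 below 0.01 m and angle between the z axis of pot1 and the z axis of tray, either way round below 0.12 rad) or (distance between pot2 and pocket3 below 0.01 m and angle between the z axis of pot2 and the z axis of tray, either way round below 0.12 rad) or (distance between pot3 and pocket3 below 0.01 m and angle between the z axis of pot3 and the z axis of tray, either way round below 0.12 rad)) and contact force between the fingers and pot0 below 0.3 N and contact force between the fingers and pot1 below 0.3 N and contact force between the fingers and pot2 below 0.3 N and contact force between the fingers and pot3 below 0.3 N and height (world z) of tray below 0.01 m), for 0.2 s.
2. the tray is held by the fingers, level and steady, at least 9 cm above the bench with its four pots (((distance between pot0 and pocket0 below 0.01 m and angle between the z axis of pot0 and the z axis of tray, either way round below 0.12 rad) or (distance between pot1 and pocket0 below 0.01 m and angle between the z axis of pot1 and the z axis of tray, either way round below 0.12 rad) or (distance between pot2 and pocket0 below 0.01 m and angle between the z axis of pot2 and the z axis of tray, either way round below 0.12 rad) or (distance between pot3 and pocket0 below 0.01 m and angle between the z axis of pot3 and the z axis of tray, either way round below 0.12 rad)) and ((distance between pot0 and pocket1 below 0.01 m and angle between the z axis of pot0 and the z axis of tray, either way round below 0.12 rad) or (distance between pot1 and pocket1 below 0.01 m and angle between the z axis of pot1 and the z axis of tray, either way round below 0.12 rad) or (distance between pot2 and pocket1 below 0.01 m and angle between the z axis of pot2 and the z axis of tray, either way round below 0.12 rad) or (distance between pot3 and pocket1 below 0.01 m and angle between the z axis of pot3 and the z axis of tray, either way round below 0.12 rad)) and ((distance between pot0 and pocket2 below 0.01 m and angle between the z axis of pot0 and the z axis of tray, either way round below 0.12 rad) or (distance between pot1 and pocket2 below 0.01 m and angle between the z axis of pot1 and the z axis of tray, either way round below 0.12 rad) or (distance between pot2 and pocket2 below 0.01 m and angle between the z axis of pot2 and the z axis of tray, either way round below 0.12 rad) or (distance between pot3 and pocket2 below 0.01 m and angle between the z axis of pot3 and the z axis of tray, either way round below 0.12 rad)) and ((distance between pot0 and pocket3 below 0.01 m and angle between the z axis of pot0 and the z axis of tray, either way round below 0.12 rad) or (distance between pot1 and pocket3 below 0.01 m and angle between the z axis of pot1 and the z axis of tray, either way round below 0.12 rad) or (distance between pot2 and pocket3 below 0.01 m and angle between the z axis of pot2 and the z axis of tray, either way round below 0.12 rad) or (distance between pot3 and pocket3 below 0.01 m and angle between the z axis of pot3 and the z axis of tray, either way round below 0.12 rad)) and height (world z) of tray above 0.09 m and angle between tray's own z axis and vertical below 0.1 rad and contact force between the fingers and tray above 2 N and linear speed of tray below 0.03 m/s and angular speed of tray below 0.15 rad/s), for 0.3 s.
At the end, for the whole second after the job is handed in: The fingers hold the tray (over 2 N), nothing else carries it; underside over 90 mm above the bench, tilt under 0.10 rad, under 0.03 m/s and 0.15 rad/s; in every pocket a pot, untouched by the fingers, its foot within 10 mm of the pocket floor centre, upright in the tray to 0.12 rad (all of step 2 and contact force between the fingers and pot0 below 0.3 N and contact force between the fingers and pot1 below 0.3 N and contact force between the fingers and pot2 below 0.3 N and contact force between the fingers and pot3 below 0.3 N and contact force between tray and jug below 0.3 N and contact force between tray and trowel below 0.3 N and contact force between tray and spanner below 0.3 N); the arm keeps its last pose, push and grip.
It fails at once if the tray is tipped more than 0.2 rad (angle between tray's own z axis and vertical above 0.2 rad).
It fails at once if the jug is shifted more than 30 mm (distance of jug from where it was at the start of the episode above 0.03 m).
It fails at once if the trowel is shifted more than 30 mm (distance of trowel from where it was at the start of the episode above 0.03 m).
It fails at once if the spanner is shifted more than 30 mm (distance of spanner from where it was at the start of the episode above 0.03 m).
It fails at once if the jug is tipped (angle between jug's own z axis and vertical above 0.5 rad).
It also fails if it takes over 72 s, if anything falls off the work surface, if the arm or the gripper's body presses on something with over 40 N, if the wrist force passes 120 N, or if a joint passes its speed limit or range.

## Working session

There is one attempt and no reset: what is moved stays moved. The work goes in short steps, each a Python script; the robot and the scene stay as the last script left them, time stands still between calls to the robot, and variables do not carry over. Pictures are saved under pics/ and viewed, at most 10 in all, crops included, and the job is handed in when it is done.

```bash
mkdir -p pics; ls
python3 - <<'E'
from cell import bot
import cv2,numpy as np
for c in("top","scene"):
    im=bot.camera(c); cv2.imwrite(f"pics/{c}0.png",im[:,:,::-1])
    k=bot.calibration(c); print(c,np.round(k["mtx"],1).tolist(),np.round(k["extrinsics"],3).tolist())
    for t in("pot1","tray","jug","pocket1","tray_grip"):
        print(t,[(np.round(d["bbox"]).astype(int).tolist(),round(d["confidence"],2)) for d in bot.search_frame(c,t)])
print(np.round(bot.calibration("wrist")["hand_eye"],3).tolist(),bot.read_tool_rot(),bot.read_clock(),bot.grip_depth)
E
```

```text
pics
top [[387.4, 0.0, 260.8], [0.0, 387.4, 187.3], [0.0, 0.0, 1.0]] [[-0.114, -0.993, -0.004, 0.072], [-0.973, 0.112, -0.201, 0.597], [0.2, -0.019, -0.98, 0.953], [0.0, 0.0, 0.0, 1.0]]
pot1 [([110, 231, 24, 21], 0.96), ([384, 226, 28, 24], 0.93), ([252, 178, 20, 19], 0.85), ([146, 204, 22, 16], 0.8), ([135, 262, 21, 18], 0.75), ([192, 154, 20, 21], 0.6)]
tray [([233, 172, 90, 88], 0.97)]
jug [([358, 169, 35, 31], 0.84)]
pocket1 [([232, 172, 90, 90], 0.79)]
tray_grip [([234, 168, 89, 93], 0.71)]
scene [[351.0, 0.0, 253.0], [0.0, 351.0, 195.3], [0.0, 0.0, 1.0]] [[-0.215, 0.977, -0.017, 0.122], [0.766, 0.158, -0.624, -0.41], [-0.606, -0.147, -0.782, 1.323], [0.0, 0.0, 0.0, 1.0]]
pot1 [([349, 203, 25, 28], 0.98), ([292, 232, 27, 29], 0.87), ([239, 198, 20, 20], 0.84), ([390, 189, 18, 27], 0.83), ([363, 166, 22, 19], 0.8), ([209, 231, 21, 29], 0.78), ([147, 137, 19, 20], 0.7)]
tray [([197, 156, 98, 76], 0.71)]
jug [([134, 160, 30, 38], 0.81)]
pocket1 [([195, 156, 98, 75], 0.62)]
tray_grip [([197, 155, 94, 79], 0.6)]
[[0.001, -0.953, -0.304, 0.077], [1.0, 0.001, -0.0, 0.0], [0.001, -0.304, 0.953, -0.142], [0.0, 0.0, 0.0, 1.0]] [-2.13170923e-05  2.21539802e-01  9.75151330e-01  1.50700339e-06] 0.6 0.0187
```

Run:
```python
import cv2
for c,(a,b,x,y) in {"top":(130,290,90,430),"scene":(120,270,120,420)}.items():
    im=cv2.imread(f"pics/{c}0.png")[a:b,x:y]; cv2.imwrite(f"pics/{c}0c.png",cv2.resize(im,None,fx=2.3,fy=2.3,interpolation=cv2.INTER_CUBIC))
```

```text
(no output)
```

View pics/top0.png

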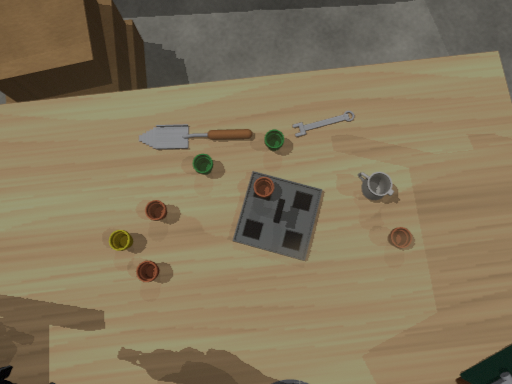

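View pics/top0c.png

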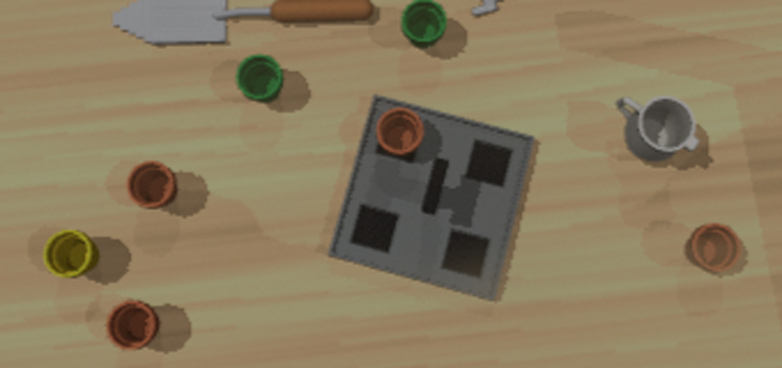

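View pics/scene0.png

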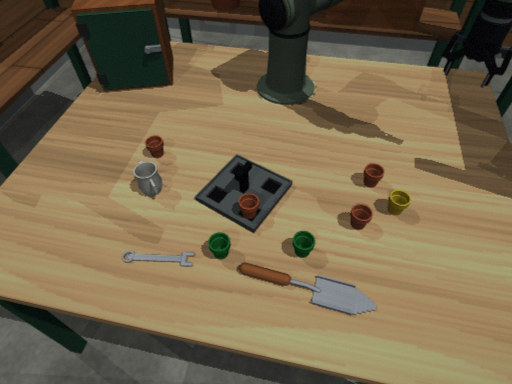

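Top view: the loose terracotta pots are at (156,211), (148,271) and (400,238). The yellow (121,240) and green (203,164), (274,140) ones are look-alikes. The filled pocket is at (264,187), and the jug is at (378,185). The colours are clear in the enlarged crop, and the three terracotta ones fit the description. Pot (400,238) looks paler inside, so I'll check it with the wrist camera.

```bash
cat > h.py <<'E'
import cv2,numpy as np
from scipy.optimize import minimize,least_squares
from scipy.spatial.transform import Rotation as R
from cell import bot
def quat(phi):
    a=(phi+np.pi/2)/2; return [0,np.cos(a),np.sin(a),0]
def move(p,phi,lin=False):
    """joint move, tool down, closing line at angle phi (mod pi): shorter choice"""
    q0=np.array(bot.read_joint_positions()); best=None
    for k in(0,1,-1):
        s=bot.solve_ik(list(p),quat(phi+k*np.pi))
        if s is not None and (best is None or abs(np.array(s)-q0).max()<abs(best-q0).max()): best=np.array(s)
    assert best is not None,"no ik"
    bot.goto_joints(list(best))
def cam(name):
    k=bot.calibration(name)
    if name!="wrist": return np.array(k["mtx"]),np.array(k["extrinsics"])
    w,x,y,z=bot.read_tool_rot(); T=np.eye(4); T[:3,:3]=R.from_quat([x,y,z,w]).as_matrix(); T[:3,3]=bot.read_position()
    return np.array(k["mtx"]),np.linalg.inv(T@np.array(k["hand_eye"]))
def proj(P,C):
    q=C[0]@(C[1][:3,:3]@np.asarray(P,float).T+C[1][:3,3:]); return (q[:2]/q[2]).T
def unproj(px,z,C):
    d=C[1][:3,:3].T@np.linalg.inv(C[0])@np.array([*px,1.]); o=-C[1][:3,:3].T@C[1][:3,3]
    return o+d*(z-o[2])/d[2]
t=np.linspace(0,2*np.pi,60,endpoint=False)
POT=np.vstack([np.c_[r*np.cos(t),r*np.sin(t),0*t+z] for r,z in((.019,0),(.0235,.037),(.027,.037),(.027,.055))])
def terr(im):
    h=cv2.cvtColor(im,cv2.COLOR_RGB2HSV); r,g,b=[im[:,:,i].astype(int) for i in range(3)]
    return ((r>1.55*g)&(r>60)&(g<1.9*b+20)).astype(np.uint8)
def cen(pts):
    m=cv2.moments(cv2.convexHull(pts.astype(np.float32))); return np.array([m["m10"],m["m01"]])/m["m00"]
def pots(im,C,z0=0.):
    n,l,s,_=cv2.connectedComponentsWithStats(cv2.morphologyEx(terr(im),cv2.MORPH_CLOSE,np.ones((3,3))))
    out=[]
    for i in range(1,n):
        if s[i,4]<80: continue
        p=np.argwhere(l==i)[:,::-1]; c=cen(p); A=cv2.contourArea(cv2.convexHull(p.astype(np.float32)))
        f=lambda x:cen(proj(POT+[x[0],x[1],z0],C))-c
        r=least_squares(f,unproj(c,.03,C)[:2]); H=cv2.contourArea(cv2.convexHull(proj(POT+[*r.x,z0],C).astype(np.float32)))
        out.append((r.x,c,A/H))
    return out
def show(o):
    for x,c,a in o: print(np.round(x,4),np.round(c,1),"area ratio %.2f"%a,"reach %.3f"%np.hypot(*x))
E
python3 - <<'E'
from h import *
im=cv2.imread("pics/top0.png")[:,:,::-1]; C=cam("top"); show(pots(im,C))
for p in((264,187),(303,200),(253,229),(291,240)): print(p,np.round(unproj(p,.01,C),3))
for p in((121,240),(378,185),(203,164)): print(p,np.round(unproj(p,.04,C),3))
E
```

```text
[ 0.6047 -0.004 ] [263.4 186.7] area ratio 0.86 reach 0.605
[0.5757 0.2843] [155.7 209.9] area ratio 0.80 reach 0.642
[0.4214 0.3153] [147.1 270.9] area ratio 0.82 reach 0.526
(264, 187) [ 0.611 -0.007  0.01 ]
(303, 200) [ 0.563 -0.108  0.01 ]
(253, 229) [0.5   0.036 0.01 ]
(291, 240) [ 0.459 -0.062  0.01 ]
(121, 240) [0.508 0.38  0.04 ]
(378, 185) [ 0.576 -0.309  0.04 ]
(203, 164) [0.687 0.151 0.04 ]
```

Run:
```python
from h import *
print(np.round(unproj((400,238),.04,cam("top")),3))
P=[((.5,.3,.25),1.1),((.53,-.03,.23),1.5),((.46,-.34,.23),2.1)]
ims=[]
for i,(p,phi) in enumerate(P):
    move(p,phi); bot.wait(.15); C=cam("wrist"); im=bot.camera("wrist"); np.savez(f"w{i}.npz",im=im,K=C[0],E=C[1]); ims.append(im)
    print(i,bot.read_clock()); show(pots(im,C,.006 if i==1 else 0))
cv2.imwrite("pics/w.png",cv2.resize(np.vstack([np.hstack(ims[:2]),np.hstack([ims[2],0*im])]),(800,600),interpolation=cv2.INTER_AREA)[:,:,::-1])
```

```text
[ 0.43  -0.341  0.04 ]
0 2.0417
[0.422  0.3159] [235.2  87.8] area ratio 0.95 reach 0.527
[0.5768 0.2853] [274.1 222. ] area ratio 0.88 reach 0.644
1 3.5
[0.5632 0.2373] [507.5 176.4] area ratio 0.05 reach 0.611
[ 0.6036 -0.003 ] [284.5 227.1] area ratio 0.93 reach 0.604
[0.7471 0.0514] [331.9 326.3] area ratio 0.57 reach 0.749
2 4.9083
[ 0.4328 -0.3389] [270.7 141.3] area ratio 0.94 reach 0.550
```

View pics/w.png

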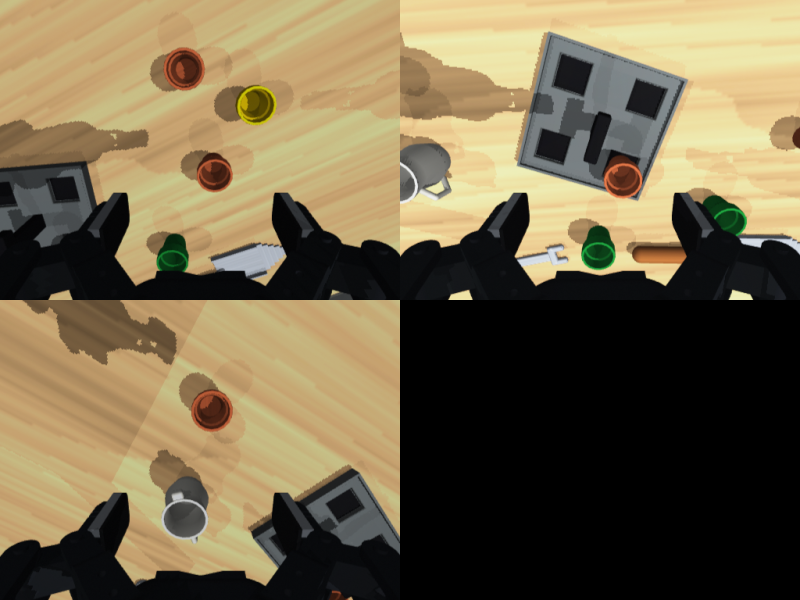

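All three loose pots are upright; the wrist view shows them at (184,68), (213,172) and (212,410) in the composite, with the yellow one at (256,105). The positions agree with the top camera to within 1.5 mm. Next I'll fit the tray.

```bash
cat >> h.py <<'E'
def traymodel(x):
    c,s=np.cos(x[2]),np.sin(x[2]); v=.099
    P=np.array([[a*v,b*v,z] for z in(0,.02) for a,b in((1,1),(-1,1),(-1,-1),(1,-1))])
    return np.c_[x[0]+c*P[:,0]-s*P[:,1],x[1]+s*P[:,0]+c*P[:,1],P[:,2]]
def traymask(im,C,x0):
    S=cv2.cvtColor(im,cv2.COLOR_RGB2HSV); g=((S[:,:,1]<70)).astype(np.uint8)
    roi=np.zeros_like(g); cv2.fillConvexPoly(roi,cv2.convexHull(np.int32(proj(traymodel(x0),C))),1)
    roi=cv2.dilate(roi,np.ones((25,25))); g=cv2.morphologyEx(g&roi,cv2.MORPH_OPEN,np.ones((3,3)))
    n,l,s,_=cv2.connectedComponentsWithStats(g); return (l==1+s[1:,4].argmax())
def trayfit(im,C,x0):
    p=np.argwhere(traymask(im,C,x0))[:,::-1]
    hm=cv2.convexHull(p.astype(np.float32)+0)
    def f(x):
        h=cv2.convexHull(proj(traymodel(x),C).astype(np.float32)); i=cv2.intersectConvexConvex(h,hm)[0]
        return 1-i/(cv2.contourArea(h)+cv2.contourArea(hm)-i)
    r=minimize(f,x0,method="Nelder-Mead",options=dict(initial_simplex=np.array(x0)+np.vstack([np.zeros(3),np.diag([.01,.01,.1])]),xatol=1e-5,fatol=1e-6))
    return r.x,1-r.fun,hm
def inT(x,p): c,s=np.cos(x[2]),np.sin(x[2]); return np.array([x[0]+c*p[0]-s*p[1],x[1]+s*p[0]+c*p[1]])
E
python3 - <<'E'
from h import *
d=np.load("w1.npz"); C=(d["K"],d["E"]); x0=[.533,-.035,-.4]
x,iou,hm=trayfit(d["im"],C,x0); print(x,iou)
im=cv2.imread("pics/top0.png")[:,:,::-1].copy(); xt,it,_=trayfit(im,cam("top"),x); print("top",xt,it)
print("pocket0",inT(x,(.055,.055)))
o=d["im"][:,:,::-1].copy(); cv2.polylines(o,[np.int32(hm)],1,(0,0,255))
for a in(-1,1):
  for b in(-1,1):
    sq=np.array([[*inT(x,(.055*a+.023*u,.055*b+.023*v)),.014] for u,v in((1,1),(1,-1),(-1,-1),(-1,1))])
    cv2.polylines(o,[np.int32(np.round(proj(sq,C)))],1,(0,255,0))
bar=np.array([[*inT(x,(.03*u,.008*v)),.1] for u,v in((1,1),(1,-1),(-1,-1),(-1,1))])
cv2.polylines(o,[np.int32(np.round(proj(bar,C)))],1,(255,255,0))
cv2.imwrite("pics/fit.png",cv2.resize(o[20:280,130:390],(780,600)))
E
```

```text
[ 0.53084571 -0.03456522 -0.38196689] 0.9075695151149608
top [ 0.53131538 -0.03498156 -0.37630511] 0.8670051443275704
pocket0 [ 0.60238309 -0.00402994]
```

View pics/fit.png

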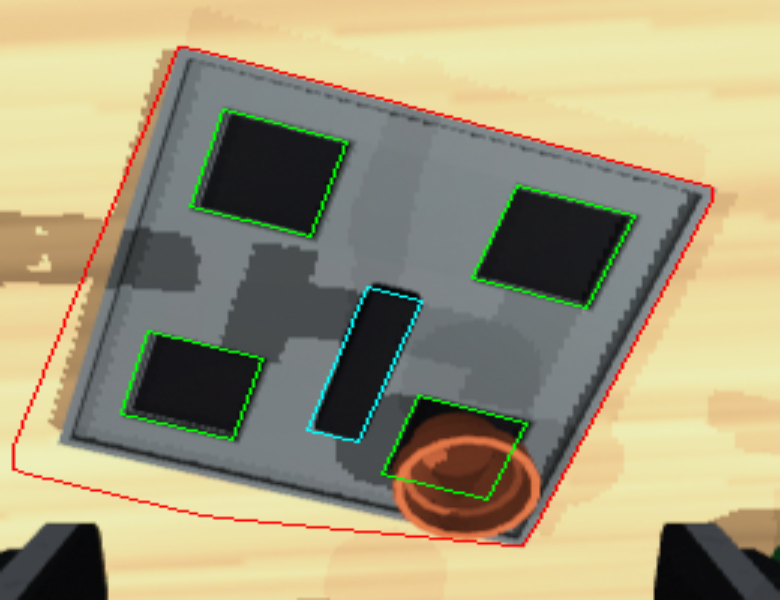

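```bash
sed -i 's/g=((S\[:,:,1\]<70))/g=((S[:,:,1]<70)\&(S[:,:,2]<175)\&(im[:,:,0].astype(int)-im[:,:,2]<15))/; s/np.ones((25,25))/np.ones((13,13))/' h.py
python3 - <<'E'
from h import *
d=np.load("w1.npz"); C=(d["K"],d["E"]); x0=[.531,-.0346,-.38]
x,iou,hm=trayfit(d["im"],C,x0); print(x,iou)
im=cv2.imread("pics/top0.png")[:,:,::-1].copy(); xt,it,_=trayfit(im,cam("top"),x); print("top",xt,it)
# clicked lip corners in fit.png
px=np.array([(182,47),(712,188),(62,440)])/[3,600/260]+[130,20]
M=[(-.099,-.099),(-.099,.099),(.099,-.099)]
f=lambda y:(proj([[*inT(y,m),.02] for m in M],C)-px).ravel()
r=least_squares(f,x); print("corners",r.x,np.round(r.fun,1))
E
```

```text
[ 0.53214829 -0.03325787 -0.38006063] 0.9734741690390104
top [ 0.53235068 -0.03404697 -0.37614148] 0.9710382108320946
corners [ 0.53178596 -0.03269243 -0.37922974] [-0.8 -0.9  2.2  0.  -1.5  1.7]
```

```bash
cat >> h.py <<'E'
TR=np.array([.5321,-.0334,-.379]); PY=TR[2]+np.pi/2
POCK={1:(.055,-.055),2:(-.055,.055),3:(-.055,-.055)}
ZG=.022
def pick(p):
    bot.set_gripper(1.0)
    move([*p,.12],PY+np.pi/2); bot.move_linear([*p,ZG],speed=.15)
    bot.set_gripper(.3,20); bot.set_gripper(1.0)
    bot.move_linear([*p,.075],speed=.15); move([*p,.075],PY); bot.move_linear([*p,ZG],speed=.15)
    bot.set_gripper(.3,30); print("grip w",bot.read_gripper_width(),"f",bot.read_finger_force())
    bot.move_linear([*p,.17],speed=.15); print("lifted w",bot.read_gripper_width(),"t",bot.read_clock())
def place(k,tr=TR):
    q=inT(tr,POCK[k]); move([*q,.17],PY); bot.move_linear([*q,.045],speed=.12)
    hit=bot.move_linear([*q,ZG+.0065],speed=.03,until_force=6); print("hit",hit,"pos",np.round(np.array(bot.read_position())-[*q,0],4),"F",np.round(bot.read_ft_force(),1))
E
python3 - <<'E'
from h import *
pick([.4328,-.3389]); place(1); print(bot.read_clock())
C=cam("wrist"); im=bot.camera("wrist"); cv2.imwrite("pics/p1.png",im[:,:,::-1])
E
```

```text
grip w 0.610203784845388 f 30.436010886915028
lifted w 0.6123704896705847 t 11.4167
hit True pos [-0.      0.0001  0.0295] F [-1.4 -0.7  5.8]
14.175
```

View pics/p1.png

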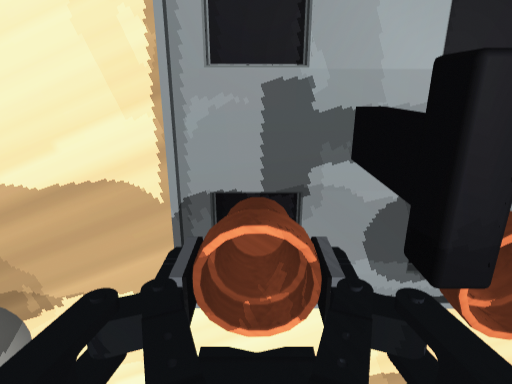

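The wrist view shows pot 1 standing in the pocket, with its foot at (258,215) inside the black square. The stop height of 29.5 mm matches the pocket floor; resting on the pocket edge would give about 36 mm. I'll release it and carry on with the other two.

```bash
cat >> h.py <<'E'
def release(k,tr=TR):
    q=inT(tr,POCK[k]); bot.set_gripper(.85); bot.move_linear([*q,.17],speed=.15)
E
python3 - <<'E'
from h import *
release(1)
pick([.5768,.2853]); place(2)
E
```

```text
grip w 0.609657975978177 f 30.726215005852282
lifted w 0.6086299230728268 t 23.0083
hit True pos [ 0.0001 -0.0002  0.0297] F [-1.4  0.6  6.5]
```

Run:
```python
from h import *
release(2)
pick([.422,.3159]); place(3)
if bot.read_position()[2]<.032:
    release(3)
    move([.50,-.03,.23],1.19); bot.wait(.1); C=cam("wrist"); im=bot.camera("wrist"); cv2.imwrite("pics/all.png",im[:,:,::-1])
    x,i,_=trayfit(im,C,TR); print("tray",x,i,bot.read_clock())
    for y in(x,TR):
      for p,c,a in pots(im,C,.006):
        d=p-y[:2]; co,s=np.cos(y[2]),np.sin(y[2]); print(np.round([co*d[0]+s*d[1],-s*d[0]+co*d[1]],4),round(a,2))
```

```text
grip w 0.6015460566708293 f 30.347855729050934
lifted w 0.6054957540366118 t 34.1833
hit True pos [ 0.0001 -0.0002  0.0294] F [-0.9  0.6  6.2]
tray [ 0.53290667 -0.03330391 -0.37990816] 0.9689958602299031 39.3333
[-0.0564 -0.0561] 0.95
[-0.0573  0.0535] 0.94
[ 0.0529 -0.0545] 0.93
[0.0541 0.0539] 0.91
[-0.0558 -0.0557] 0.95
[-0.0566  0.054 ] 0.94
[ 0.0536 -0.0541] 0.93
[0.0549 0.0543] 0.91
```

View pics/all.png

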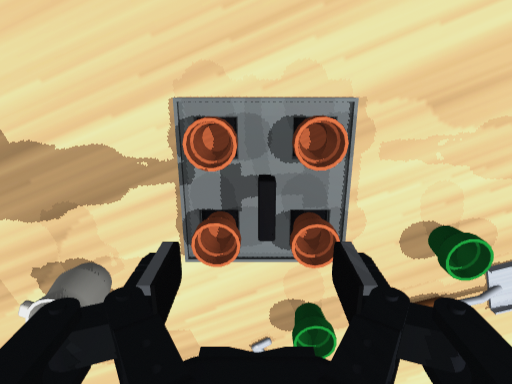

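All four pots are upright in their pockets, at (210,144), (320,143), (216,239) and (315,240). Each is within about 2 mm of its pocket centre. Next I'll grip the bar and lift.

Run:
```python
from h import *
c=TR[:2]+[.0003,0]
bot.set_gripper(.6); move([*c,.17],PY); bot.move_linear([*c,.070],speed=.08)
bot.set_gripper(.0,100); print("w",bot.read_gripper_width(),"f",bot.read_finger_force(),bot.read_clock())
bot.move_linear([*c,.085],speed=.02); print("F",np.round(bot.read_ft_force(),1),np.round(bot.read_moment(),2),"w",bot.read_gripper_width())
bot.move_linear([*c,.195],speed=.04); bot.wait(.8)
print("F",np.round(bot.read_ft_force(),1),np.round(bot.read_moment(),2),"f",bot.read_finger_force(),np.round(bot.read_position(),4),bot.read_clock())
a=bot.camera("wrist"); b=bot.camera("scene")[100:292,130:386]
cv2.imwrite("pics/end.png",cv2.resize(np.hstack([a,cv2.resize(b,(512,384))]),(800,300))[:,:,::-1])
```

```text
w 0.16833684303738916 f 98.30745577812195 41.8667
F [ 0.8 -0.6 -7.1] [-0.03 -0.02 -0.03] w 0.16858266867429061
F [ 0.7 -0.5 -7.1] [-0.03 -0.    0.02] f 97.5053071975708 [ 0.5324 -0.0334  0.195 ] 46.4667
```

View pics/end.png

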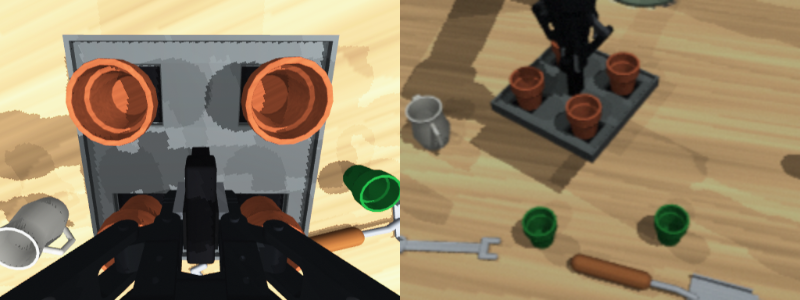

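The tray is held level, with its underside about 12.5 cm up (force 7.1 N, almost no moment), and the pots are still in their pockets. Handing in.

```bash
python3 -c "
from cell import bot
print(bot.close_job())"
```

```text
the job is handed in; nothing more can be done
None
```

I handed the job in at about 46 s of the 72 s limit: the tray was held level and steady about 12.5 cm above the bench with all four pots in their pockets, but no verdict came back.

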